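# Put the check weights back in their cases

## Robot

A 6-joint arm with a two-finger parallel gripper is mounted at the origin on a cart in front of the work surface, level with it; the furniture and walls round the work are solid. World frame = base frame: x ahead of the robot, y to its left, z up, the work surface at z = 0. Lengths are in m, angles in degrees, forces in N, time in s.
With the tool pointing down it reaches from about 0.4 to 0.825 m from the base axis. Payload 7 kg.
Tool frame: the origin (TCP) lies midway between the tips of the shut fingers; the grasp point (between the pads) lies 19 mm behind it; z points along the fingers, y is the line along which they close (so a half turn about z gives the same grasp; the last joint's range is limited). The gripper opens to 88 mm and grips with 3 to 60 N. Pads are 19 mm wide; open, the fingers measure 130 mm over their backs; the gripper's body (78 mm by 193 mm) begins 47 mm behind the grasp point.
Start: joints at [85.949, 20.546, 0.682, 0, -70.136, -16.507], TCP at [0.237, 0.632, 0.19] pointing down, gripper open.
Joint ranges: [-176.03, 176.03], [-82.01, 121.73], [-58.28, 71.71], [-173.87, 95.51], [-174.79, -0.11], [-173.66, 173.66]. Speed limits (degrees/s): [136.94, 136.94, 172.46, 180, 180, 180].

## Interface

Orientations are given as [roll, pitch, yaw] about the fixed x, y, z axes, in that order (R = Rz(yaw) Ry(pitch) Rx(roll)).
In Python, from plant import ctrl gives the robot as it stands. The module is installed in compiled form; this text tells all that it offers.
- The arm moves only by the tool play_rows, never from a script. Its argument "commands" is a list that holds one entry, the list of rows, each a list of 7 numbers: the turn, a rotation vector about the tool's x, y, z in rad, then the shift along the tool's x, y, z in cm, then the finger opening in cm, from 0 to 8.76. In form: [[[ax, ay, az, x, y, z, grip], ...]]. A call has 1 to 8 rows; each row is the pose to reach, as a shift and turn from the pose commanded when the call began, along the tool's axes at that moment; what a row does not reach only later rows make up. A row lasts 1/12 s, in which the tool goes at most 41.7 mm and 7.16 degrees, less where a joint would pass 70% of its speed; a pose out of reach is approached as far as the arm can. A call with a gripper value outside its range is refused whole. The fingers move at their own pace and stop on an object; the grip force is fixed at half the most. Time passes only in rows, so rows that repeat a pose let the fingers close. It gives the time, the measured TCP pose, the force, the opening and the grip force at its end, in the units of the state.
- ctrl.get_obs(): the state, without advancing time (a new reading comes with each control period).
- ctrl.snapshot(name): name is "side" or "top" or "wrist"; returns a dict with "color" (384x512x3 uint8, red, green, blue), "camera_matrix" (3x3 intrinsics, pixels), "origin" and "rotation" of the camera in the world; the wrist camera has in their place "hand_eye" (4x4, takes a point from camera to tool coordinates, whose origin is the TCP and whose axes are the flange's). Camera axes: x right, y down, z forward; pixel columns grow to the right and rows downward; lengths in m; the calibration is good to about 2 mm. A picture is of the moment at which its call begins: read the wrist's pose just before it. There is no depth.
- ctrl.close_job(): hands the job in; it is judged then, once.
Trained networks look in a picture, given as the dict that the camera call returned (one of the last four; its "shot" number tells which), for a name from the list of things; names that differ only in an ending like _2 or _b are one class to them, and where a whole thing is asked for, a point or a joint stands for the part that bears it (a point fixed in the world has none). Each returns a list of dicts, best first, with "conf" (0 to 1); they miss things now and then, are a little off and sometimes report something else, mostly with a low value. They report only what shows in the picture. A call takes as long as a camera call.
- ctrl.find_in(picture, name): "bbox" ([left, top, width, height] in pixels, round what is visible of it).
The state is a dict: "clock": time; "joint_pos": joint angles; "qvel": joint speeds; "tau": joint torques, N m; "tool_pos": TCP position; "orientation": TCP orientation; "force": force on the tool from outside, world axes, zero at the start; "moment": the same for the moment, N m; "opening": finger opening in m; "gripper_force": force on a finger pad.
Only numpy, scipy, OpenCV 4.12 (cv2) and the standard library are available. Lean on these libraries where they do the work, as an engineer would, in place of code of your own. Each camera call takes 0.05 s, during which the arm holds its last target. There are 200 camera calls.

## Task

The bench scale has been checked and its four steel check weights are still standing in one stack among their open cases. Take the stack apart from the top down and put each weight upright into its own fitted case, the one whose round recess is made for its size, seated fully down on the lining. Set the weights in gently without dropping or tipping them over, and leave the mortar and the tincture bottle that stand among the cases where they are.

Things in the scene. Friction and masses are not known exactly. Their poses are not given: they have to be found in the camera images.
- weight_500: the largest of four bare steel check weights (500 g), a turned piece in one: a round flange 66 mm across and 8 mm high below, a narrower plain drum 50 mm across and 18.5 mm high on top (the part to grip), 26.5 mm high in all. Origin: centre of its underside; z up. At the start it stands on the work surface and carries the stack.
- weight_200: the second largest of four bare steel check weights (200 g), a turned piece in one: a round flange 51 mm across and 6 mm high below, a narrower plain drum 34 mm across and 14.5 mm high on top (the part to grip), 20.5 mm high in all. Origin: centre of its underside; z up. At the start it stands on the largest weight.
- weight_100: the third largest of four bare steel check weights (100 g), a turned piece in one: a round flange 38 mm across and 5 mm high below, a narrower plain drum 25 mm across and 14 mm high on top (the part to grip), 19 mm high in all. Origin: centre of its underside; z up. At the start it stands on the second largest weight.
- weight_50: the smallest of four bare steel check weights (50 g), a turned piece in one: a round flange 26 mm across and 5.5 mm high below, a narrower plain drum 17 mm across and 15 mm high on top (the part to grip), 20.5 mm high in all. Origin: centre of its underside; z up. At the start it is the top of the stack.
- case_500: open case of the largest weight: fixed square block of light wood, 98 mm wide, 22 mm high; in its top a green-lined round recess 76 mm across, 4.5 mm deep (floor 17.5 mm above the underside), mouth bevelled by 2.5 mm. The weight's flange goes into the recess, its drum stays above. Origin: centre of the underside; z up, sides along x and y, small brass catch at -x
- case_200: open case of the second largest weight: fixed square block of light wood, 83 mm wide, 22 mm high; in its top a green-lined round recess 61 mm across, 4.5 mm deep (floor 17.5 mm above the underside), mouth bevelled by 2.5 mm. The weight's flange goes into the recess, its drum stays above. Origin: centre of the underside; z up, sides along x and y, small brass catch at -x
- case_100: open case of the third largest weight: fixed square block of light wood, 70 mm wide, 22 mm high; in its top a green-lined round recess 48 mm across, 4.5 mm deep (floor 17.5 mm above the underside), mouth bevelled by 2.5 mm. The weight's flange goes into the recess, its drum stays above. Origin: centre of the underside; z up, sides along x and y, small brass catch at -x
- case_50: open case of the smallest weight: fixed square block of light wood, 58 mm wide, 22 mm high; in its top a green-lined round recess 36 mm across, 4.5 mm deep (floor 17.5 mm above the underside), mouth bevelled by 2.5 mm. The weight's flange goes into the recess, its drum stays above. Origin: centre of the underside; z up, sides along x and y, small brass catch at -x
- mortar: bystander near the cases: small loose bronze mortar, 56 mm across and 55 mm high. Origin: centre of its underside; z up
- tincture: bystander near the cases: small loose dark tincture bottle with white label and black cap, 28 mm across and 69 mm high. Origin: centre of its underside; z up

How it is judged (in metres and radians):
On the way, in this order (a step that is already met when the one before it is completed fails the run):
1. the smallest weight is seated in its own case and let go (horizontal distance between weight_50 and case_50 below 0.008 m and z of weight_50 in the frame of case_50 between 0.015 and 0.0195 m and angle between weight_50's own z axis and vertical below 0.06 rad and contact force between the fingers and weight_50 below 0.05 N and linear speed of weight_50 below 0.02 m/s), for 0.2 s.
2. the third largest weight is seated in its own case and let go (horizontal distance between weight_100 and case_100 below 0.008 m and z of weight_100 in the frame of case_100 between 0.015 and 0.0195 m and angle between weight_100's own z axis and vertical below 0.06 rad and contact force between the fingers and weight_100 below 0.05 N and linear speed of weight_100 below 0.02 m/s), for 0.2 s.
3. the second largest weight is seated in its own case and let go (horizontal distance between weight_200 and case_200 below 0.008 m and z of weight_200 in the frame of case_200 between 0.015 and 0.0195 m and angle between weight_200's own z axis and vertical below 0.06 rad and contact force between the fingers and weight_200 below 0.05 N and linear speed of weight_200 below 0.02 m/s), for 0.2 s.
4. the largest weight is seated in its own case and let go (horizontal distance between weight_500 and case_500 below 0.008 m and z of weight_500 in the frame of case_500 between 0.015 and 0.0195 m and angle between weight_500's own z axis and vertical below 0.06 rad and contact force between the fingers and weight_500 below 0.05 N and linear speed of weight_500 below 0.02 m/s), for 0.2 s.
At the end, for the whole second after the job is handed in: All four weights stand at rest, each in its own case: within 8 mm of the middle of the recess, underside on the recess floor (not more than 2 mm above it), upright within 0.06 rad (horizontal distance between weight_50 and case_50 below 0.008 m and z of weight_50 in the frame of case_50 between 0.015 and 0.0195 m and angle between each of weight_50, weight_100, weight_200, weight_500's own z axis and vertical below 0.06 rad and linear speed of each of weight_50, weight_100, weight_200, weight_500 below 0.02 m/s and angular speed of each of weight_50, weight_100, weight_200, weight_500 below 0.2 rad/s and horizontal distance between weight_100 and case_100 below 0.008 m and z of weight_100 in the frame of case_100 between 0.015 and 0.0195 m and horizontal distance between weight_200 and case_200 below 0.008 m and z of weight_200 in the frame of case_200 between 0.015 and 0.0195 m and horizontal distance between weight_500 and case_500 below 0.008 m and z of weight_500 in the frame of case_500 between 0.015 and 0.0195 m); the robot touches nothing.
It fails at once if a weight is tipped over (leans more than 0.6 rad) (angle between any of weight_50, weight_100, weight_200, weight_500's own z axis and vertical above 0.6 rad).
It fails at once if a weight is dropped or slammed into its case (faster than 0.5 m/s in the last 12 mm above the lining) ((linear speed of weight_50 above 0.5 m/s and horizontal distance between weight_50 and case_50 below 0.02 m and z of weight_50 in the frame of case_50 below 0.0295 m) or (linear speed of weight_100 above 0.5 m/s and horizontal distance between weight_100 and case_100 below 0.02 m and z of weight_100 in the frame of case_100 below 0.0295 m) or (linear speed of weight_200 above 0.5 m/s and horizontal distance between weight_200 and case_200 below 0.02 m and z of weight_200 in the frame of case_200 below 0.0295 m) or (linear speed of weight_500 above 0.5 m/s and horizontal distance between weight_500 and case_500 below 0.02 m and z of weight_500 in the frame of case_500 below 0.0295 m)).
It fails at once if the mortar or the tincture bottle is shifted by more than 20 mm or tipped (distance of any of mortar, tincture from where it was at the start of the episode above 0.02 m or angle between any of mortar, tincture's own z axis and vertical above 0.3 rad).
It also fails if it takes over 102 s, if anything falls off the work surface, if the arm or the gripper's body presses on something with over 40 N, if the wrist force passes 120 N, or if a joint passes its speed limit or range.

## Working session

There is one attempt and no reset: what is moved stays moved. The work goes in short steps, Python scripts to look and compute and a tool call to move; the robot and the scene stay as the last step left them, time stands still between calls to the robot, and variables do not carry over. Pictures are saved under pics/ and viewed, at most 14 in all, crops included, and the job is handed in when it is done.

Besides the shell and the picture viewer there is one more tool, called after "Emit:" in YAML: its name, and indented under it one key for each argument. play_rows: Moves the arm, as the interface text tells. Its arguments: {"type":"object","properties":{"commands":{"type":"array","items":{"type":"array","items":{"type":"array","items":{"type":"number"}}}}},"required":["commands"]}

```bash
mkdir -p pics; cat > h.py <<'E'
import numpy as np, cv2
from plant import ctrl
from scipy.spatial.transform import Rotation as R
def save(p,n): cv2.imwrite('pics/'+n+'.png',cv2.cvtColor(p['color'],cv2.COLOR_RGB2BGR))
def cam(p,o=None):
    if 'origin' in p: return np.array(p['origin']),np.array(p['rotation'])
    H=np.array(p['hand_eye']); Rt=R.from_euler('xyz',o['orientation'],degrees=True).as_matrix()
    return np.array(o['tool_pos'])+Rt@H[:3,3], Rt@H[:3,:3]
def pix2(p,u,v,z,o=None):
    c,r=cam(p,o); d=r@np.linalg.inv(p['camera_matrix'])@[u,v,1]
    return c+d*(z-c[2])/d[2]
def proj(p,X,o=None):
    c,r=cam(p,o); q=np.array(p['camera_matrix'])@(r.T@(np.atleast_2d(X)-c).T); return (q[:2]/q[2]).T
E
python3 - <<'E'
from h import *
np.set_printoptions(precision=4,suppress=True)
o=ctrl.get_obs();print(o)
for n in ['top','side','wrist']:
    p=ctrl.snapshot(n);save(p,n+'0')
    print(n,{k:v for k,v in p.items() if k!='color'})
    for t in ['weight_500','weight_200','weight_100','weight_50','case_500','case_200','case_100','case_50','mortar','tincture']:
        print(t,[(np.round(d['bbox'],1).tolist(),round(d['conf'],2)) for d in ctrl.find_in(p,t)[:2]])
E
```

```text
{'clock': 0.0, 'joint_pos': array([ 85.9506,  20.594 ,   0.6338,  -0.0203, -70.1362, -16.5069]), 'qvel': array([-0.0381, -0.0202, -0.0909,  0.0396, -0.0589,  0.0387]), 'tau': array([ -0.0007, -58.2723,  29.306 ,   6.9974,   0.0069,  -0.0002]), 'tool_pos': array([0.2368, 0.6315, 0.1888]), 'orientation': array([179.9021,  -0.0091, -20.5632]), 'force': array([0.1236, 0.4244, 0.0807]), 'moment': array([-0.0112, -0.0225,  0.0208]), 'gripper_force': 0.0, 'opening': 0.0875732917354036}
top {'camera_matrix': array([[473.2167,   0.    , 251.985 ],
       [  0.    , 473.2167, 191.4749],
       [  0.    ,   0.    ,   1.    ]]), 'origin': array([0.3406, 0.1172, 1.1506]), 'rotation': array([-168.1399,    0.0104,  -89.7837]), 'shot': 1}
weight_500 [([215.5, 146.9, 21.5, 29.6], 0.58), ([121.5, 226.9, 24.8, 27.4], 0.54)]
weight_200 [([215.5, 146.9, 21.5, 29.6], 0.58), ([121.5, 226.9, 24.8, 27.4], 0.54)]
weight_100 [([215.5, 146.9, 21.5, 29.6], 0.58), ([121.5, 226.9, 24.8, 27.4], 0.54)]
weight_50 [([215.5, 146.9, 21.5, 29.6], 0.58), ([121.5, 226.9, 24.8, 27.4], 0.54)]
case_500 [([309.7, 166.6, 38.0, 
[... 1158 characters left out ...]
, 48.3, 28.9], 0.95), ([184.8, 209.5, 32.1, 23.0], 0.85)]
case_50 [([232.1, 200.7, 48.3, 28.9], 0.95), ([184.8, 209.5, 32.1, 23.0], 0.85)]
mortar [([220.3, 142.4, 19.2, 25.3], 0.66)]
tincture [([192.6, 237.6, 11.8, 35.0], 0.91)]
wrist {'camera_matrix': array([[273.3069,   0.    , 254.3815],
       [  0.    , 273.3069, 195.6963],
       [  0.    ,   0.    ,   1.    ]]), 'hand_eye': array([[-0.0004, -0.9595, -0.2819,  0.077 ],
       [ 1.    , -0.0004,  0.0002, -0.001 ],
       [-0.0004, -0.2819,  0.9595, -0.1955],
       [ 0.    ,  0.    ,  0.    ,  1.    ]]), 'shot': 3}
weight_500 []
weight_200 []
weight_100 []
weight_50 []
case_500 []
case_200 []
case_100 []
case_50 []
mortar []
tincture []
```

View pics/top0.png

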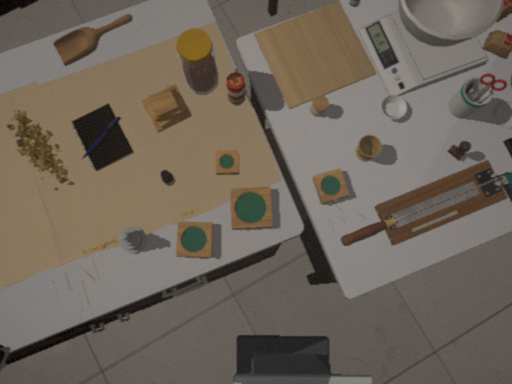

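View pics/side0.png

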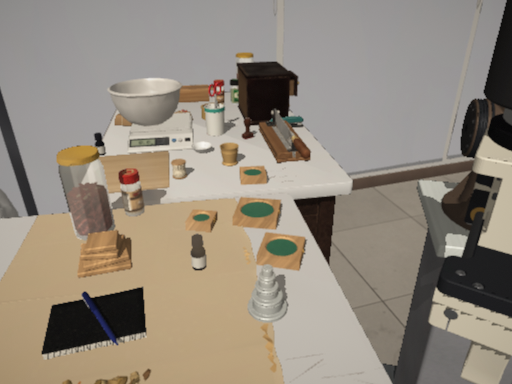

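```bash
sed -i "s/return np.array(p\['origin'\]),np.array(p\['rotation'\])/return np.array(p['origin']),R.from_euler('xyz',p['rotation'],degrees=True).as_matrix()/" h.py
cat >> h.py <<'E'
def greens(p,z=0.0175,o=None,amin=60):
    hsv=cv2.cvtColor(p['color'],cv2.COLOR_RGB2HSV)
    m=cv2.inRange(hsv,(70,90,30),(95,255,160))
    m=cv2.morphologyEx(m,cv2.MORPH_CLOSE,np.ones((3,3)))
    cs,_=cv2.findContours(m,cv2.RETR_EXTERNAL,cv2.CHAIN_APPROX_NONE)
    out=[]
    for c in cs:
        if cv2.contourArea(c)>amin:
            w=np.array([pix2(p,u,v,z,o)[:2] for u,v in c[:,0].astype(float)])
            (x,y),(a,b),_=cv2.fitEllipse((w*1000).astype(np.float32)); out.append((round(x/1000,4),round(y/1000,4),round(a,1),round(b,1),c[:,0].mean(0).round().tolist()))
    return out
E
python3 - <<'E'
from h import *
for n in ['top','side']:
    p=ctrl.snapshot(n)
    for g in greens(p): print(n,g)
    pts={'top':[(133,238,.05),(167,177,.069),(369,142,.055),(235,80,.09),(195,45,.15)],'side':[(267,268,.0865),(267,306,0.008),(199,268,0),(230,162,0),(133,210,0)]}[n]
    for u,v,z in pts: print(u,v,pix2(p,u,v,z).round(3))
E
```

```text
top (0.4618, 0.2569, 49.8, 51.9, [194.0, 239.0])
top (0.5395, 0.1211, 64.2, 66.4, [250.0, 207.0])
top (0.5954, -0.0743, 34.6, 37.0, [330.0, 186.0])
133 238 [0.46  0.395 0.05 ]
167 177 [0.602 0.318 0.069]
369 142 [ 0.694 -0.164  0.055]
235 80 [0.838 0.16  0.09 ]
195 45 [0.896 0.251 0.15 ]
side (0.462, 0.255, 48.0, 54.4, [281.0, 247.0])
side (0.5404, 0.1188, 58.9, 67.7, [257.0, 209.0])
side (0.5517, -0.5762, 60.5, 78.1, [292.0, 119.0])
267 268 [0.461 0.412 0.086]
267 306 [0.461 0.412 0.008]
199 268 [0.609 0.33  0.   ]
230 162 [ 0.686 -0.173  0.   ]
133 210 [0.839 0.152 0.   ]
```

Emit:
play_rows:
  commands:
    - [[0,0,-0.12,3.6,1.7,0,8.7],[0,0,-0.24,7.2,3.3,-0.5,8.7],[0,0,-0.3589,10.8,5,-1,8.7],[0,0,-0.3589,14.4,6.7,-1,8.7],[0,0,-0.3589,18,8.3,-1,8.7],[0,0,-0.3589,21.7,10,-1,8.7],[0,0,-0.3589,25.3,11.6,-1,8.7],[0,0,-0.3589,28.9,13.3,-1,8.7]]

```text
clock: 2.42
tool_pos: [0.4621, 0.4046, 0.2001]
orientation: [-180.0, -0.0, 0.0]
force: [1.1, 0.7, -0.1]
opening: 0.0868
gripper_force: 0.0
```

Emit:
play_rows:
  commands:
    - [[0,0,0,0,0,0,8.7],[0,0,0,0,0,0,8.7]]

```text
clock: 2.58
tool_pos: [0.4624, 0.4042, 0.1999]
orientation: [-180.0, -0.0, -0.2]
force: [-0.5, 0.7, 0.8]
opening: 0.087
gripper_force: 0.0
```

```bash
python3 - <<'E'
from h import *
o=ctrl.get_obs();print(o['clock'],o['tool_pos'],o['orientation'],o['joint_pos'])
p=ctrl.snapshot('wrist');save(p,'w1')
for g in greens(p,o=o): print(g)
print(proj(p,[[.461,.404,.0865],[.461,.404,0]],o))
for d in ctrl.find_in(p,'weight_50'): print(np.round(d['bbox'],1),d['conf'])
E
```

```text
2.5833 [0.46235445 0.40424681 0.19987744] [-1.79992056e+02 -6.26410213e-03 -2.01138224e-01] [ 5.93627201e+01  1.45064088e+01 -6.54225768e+00  1.47528465e-03
 -6.89413113e+01  3.04356122e+01]
(0.4631, 0.2575, 51.6, 56.3, [360.0, 173.0])
(0.5406, 0.1208, 70.1, 71.8, [469.0, 113.0])
[[255.10253506 185.70807939]
 [254.93187508 171.17322132]]
[229.9 150.1  44.8  35.9] 0.92
[237.  161.   30.8  25.1] 0.71
[232.  155.9  39.   35.4] 0.61
[239.1 168.2  22.5  21.9] 0.56
```

View pics/w1.png

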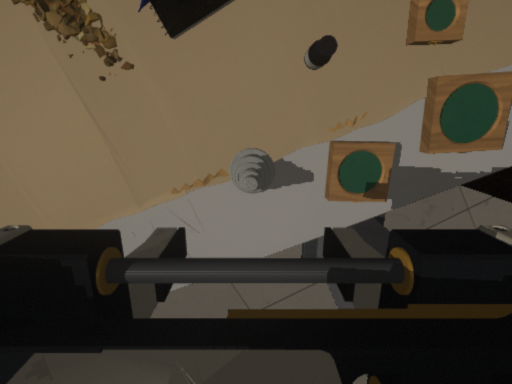

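```bash
python3 - <<'E'
from h import *
o=ctrl.get_obs()
p=ctrl.snapshot('wrist')
im=cv2.cvtColor(p['color'],cv2.COLOR_RGB2BGR)[140:200,212:292]
im=cv2.resize(im,None,fx=10,fy=10,interpolation=cv2.INTER_CUBIC)
cv2.imwrite('pics/z1.png',im)
t=np.linspace(0,6.28,60)
P=lambda x,y,z,d:proj(p,np.c_[x+d/2*np.cos(t),y+d/2*np.sin(t),z+0*t],o)
for z,d in [(.008,.066),(.0265,.05),(.0325,.051),(.047,.034),(.052,.038),(.066,.025),(.0715,.026),(.0865,.017)]:
    q=P(.461,.406,z,d); print(z,q.min(0).round(1),q.max(0).round(1))
E
```

```text
0.008 [231.9 148.2] [277.7 193.3]
0.0265 [236.7 155.7] [273.  191.4]
0.0325 [236. 156.] [273.7 192.9]
0.047 [241.8 164.2] [267.9 189.7]
0.052 [240.1 163.3] [269.7 192.2]
0.066 [244.8 170.5] [265.  190.2]
0.0715 [244.2 171. ] [265.6 191.8]
0.0865 [247.6 177.4] [262.2 191.6]
```

View pics/z1.png

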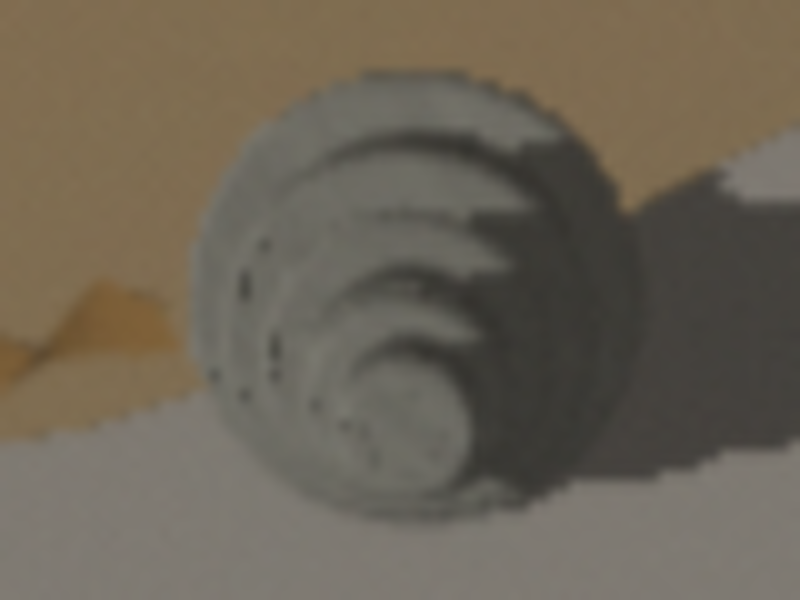

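Emit:
play_rows:
  commands:
    - [[0,0,0,0.06,-0.38,3,5],[0,0,0,0.06,-0.38,6,4.5],[0,0,0,0.06,-0.38,9,4],[0,0,0,0.06,-0.38,11,4],[0,0,0,0.06,-0.38,12,4],[0,0,0,0.06,-0.38,12.5,4],[0,0,0,0.06,-0.38,12.5,4],[0,0,0,0.06,-0.38,12.5,4]]

```text
clock: 3.4
tool_pos: [0.4618, 0.4109, 0.0759]
orientation: [-179.9, -0.1, 0.1]
force: [0.2, 0.6, 0.6]
opening: 0.042
gripper_force: 0.0
```

```bash
python3 - <<'E'
from h import *
o=ctrl.get_obs();print(o['clock'],o['tool_pos'],o['orientation'],o['opening'])
p=ctrl.snapshot('wrist')
for g in greens(p,o=o): print(g)
im=cv2.cvtColor(p['color'],cv2.COLOR_RGB2BGR)[150:350,130:380]
cv2.imwrite('pics/z2.png',cv2.resize(im,None,fx=3,fy=3,interpolation=cv2.INTER_CUBIC))
E
```

```text
3.4 [0.46177542 0.41086976 0.07587103] [-1.79941894e+02 -6.09579036e-02  6.72910409e-02] 0.04201754894443447
(0.4621, 0.2558, 54.1, 58.3, [413.0, 196.0])
```

View pics/z2.png

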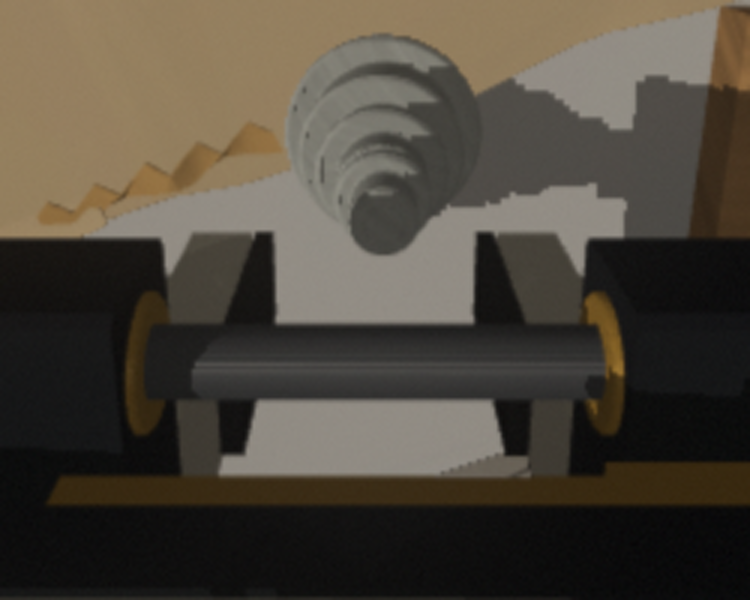

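```bash
python3 - <<'E'
from h import *
for i in range(2):
    o=ctrl.get_obs();print(o['clock'],o['tool_pos'])
    p=ctrl.snapshot('wrist')
t=o['tool_pos']
a=pix2(p,257.7,222.7,.0865,o); print(a, a-t)
print(proj(p,[[t[0],t[1],.0865],[t[0]+.0095,t[1]+.021,t[2]],[t[0]+.0095,t[1]-.021,t[2]]],o))
E
```

```text
3.45 [0.46197802 0.41094118 0.07627148]
3.5 [0.46207568 0.41086525 0.07639509]
[0.46436869 0.4090606  0.0865    ] [ 0.00229301 -0.00180465  0.01010491]
[[255.21793301 225.62380654]
 [227.44879995 208.77788978]
 [282.98617736 208.82129885]]
```

Emit:
play_rows:
  commands:
    - [[0,0,0,0.2,0.18,0.2,4],[0,0,0,0.2,0.18,0.2,2.4],[0,0,0,0.2,0.18,0.2,1.8],[0,0,0,0.2,0.18,0.2,1],[0,0,0,0.2,0.18,0.2,0.5],[0,0,0,0.2,0.18,0.2,0.5]]

```text
clock: 4.05
tool_pos: [0.4636, 0.408, 0.0728]
orientation: [-180.0, -0.0, 0.0]
force: [0.1, 0.6, -0.4]
opening: 0.0122
gripper_force: 0.0
```

Emit:
play_rows:
  commands:
    - [[0,0,0,0,0,0,0.5],[0,0,0,0,0,0,0.5]]

```text
clock: 4.22
tool_pos: [0.4635, 0.408, 0.0727]
orientation: [180.0, 0.0, 0.0]
force: [0.2, 0.3, -0.0]
opening: 0.0058
gripper_force: 0.0
```

```bash
python3 - <<'E'
from h import *
o=ctrl.get_obs();print(o['clock'],o['tool_pos'],o['opening'],o['gripper_force'])
p=ctrl.snapshot('wrist')
q=ctrl.snapshot('side')
im=cv2.cvtColor(p['color'],cv2.COLOR_RGB2BGR)[150:350,130:380]
i2=cv2.cvtColor(q['color'],cv2.COLOR_RGB2BGR)[210:330,200:330]
cv2.imwrite('pics/z3.png',np.hstack([cv2.resize(im,(500,400)),cv2.resize(i2,(300,400))]))
E
```

```text
4.2167 [0.46350386 0.40798776 0.07273538] 0.005800355303431303 0.0
```

View pics/z3.png

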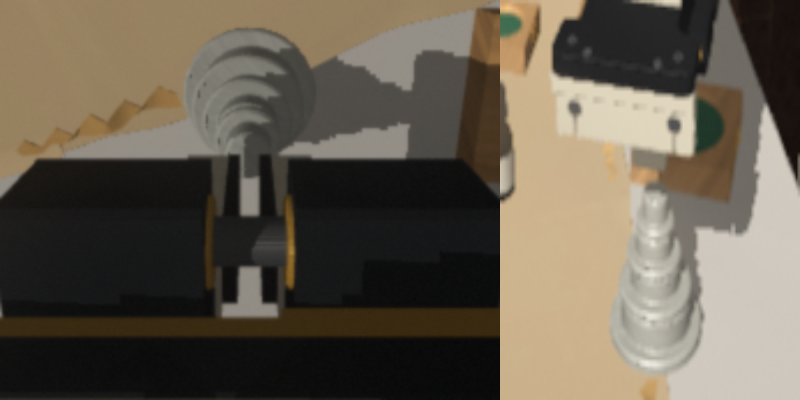

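```bash
python3 - <<'E'
from h import *
o=ctrl.get_obs();t=o['tool_pos']
q=ctrl.snapshot('side');p=ctrl.snapshot('wrist')
for h in [0,.01,.02,.03,.04]: print(h,(proj(q,t+[0,0,h])),proj(p,[t+[0.0095,0,h],t+[-.0095,0,h]],o).round(1).tolist())
print(proj(q,[[.463,.408,.0865]]))
im=cv2.cvtColor(q['color'],cv2.COLOR_RGB2BGR)[240:300,230:310]
a=tuple(((proj(q,t)[0]-[230,240])*7).astype(int))
im=cv2.resize(im,None,fx=7,fy=7,interpolation=cv2.INTER_CUBIC)
cv2.circle(im,a,5,(0,0,255),1)
cv2.imwrite('pics/z4.png',im)
E
```

```text
0 [[265.94217417 273.31753731]] [[255.2, 208.8], [255.2, 232.0]]
0.01 [[265.95830403 268.31009138]] [[255.3, 213.4], [255.2, 237.5]]
0.02 [[265.97467218 263.22867122]] [[255.3, 218.4], [255.3, 243.6]]
0.03 [[265.99128393 258.07162542]] [[255.4, 223.9], [255.3, 250.3]]
0.04 [[266.00814477 252.83725303]] [[255.4, 230.1], [255.4, 257.7]]
[[266.28673273 266.4524408 ]]
```

View pics/z4.png

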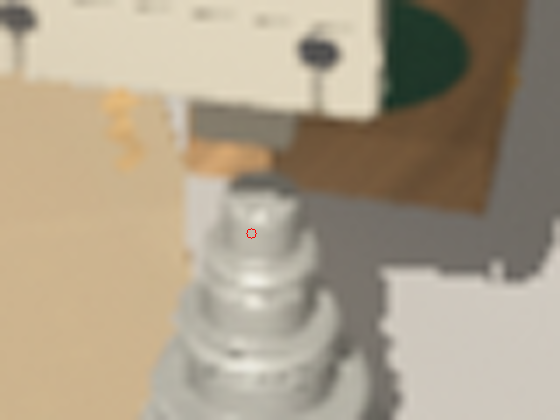

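Emit:
play_rows:
  commands:
    - [[0,0,0,0,0,0,4.2],[0,0,0,0,0,0,4.2],[0,0,0,0,0,0,4.2],[0,0,0,0,0,0,4.2],[0,0,0,0,0,0.3,4.2],[0,0,0,0,0,0.6,4.2],[0,0,0,0,0,0.9,4.2],[0,0,0,0,0,0.9,4.2]]

```text
clock: 5.08
tool_pos: [0.4631, 0.4075, 0.0628]
orientation: [179.9, 0.1, -0.0]
force: [0.4, -0.2, -1.1]
opening: 0.0418
gripper_force: 0.0
```

Emit:
play_rows:
  commands:
    - [[0,0,0,0,0,0,3.4],[0,0,0,0,0,0,2.8],[0,0,0,0,0,0,2.4],[0,0,0,0,0,0,2],[0,0,0,0,0,0,1.6],[0,0,0,0,0,0,1.4],[0,0,0,0,0,0,1.4],[0,0,0,0,0,0,1.4]]

```text
clock: 5.75
tool_pos: [0.4635, 0.408, 0.0638]
orientation: [-180.0, -0.0, 0.0]
force: [-1.3, 0.8, -0.3]
opening: 0.0143
gripper_force: 0.0
```

```bash
python3 - <<'E'
from h import *
o=ctrl.get_obs();t=o['tool_pos'];print(o['clock'],t,o['opening'],o['gripper_force'],o['force'])
q=ctrl.snapshot('side');p=ctrl.snapshot('wrist')
im=cv2.cvtColor(q['color'],cv2.COLOR_RGB2BGR)[240:300,230:310]
im=cv2.resize(im,(400,300),interpolation=cv2.INTER_CUBIC)
i2=cv2.cvtColor(p['color'],cv2.COLOR_RGB2BGR)[170:320,155:355]
cv2.imwrite('pics/z5.png',np.hstack([im,cv2.resize(i2,(400,300))]))
E
```

```text
5.75 [0.46353552 0.40799488 0.0638143 ] 0.01427458961889265 0.0 [-1.33567047  0.79044703 -0.28756465]
```

View pics/z5.png

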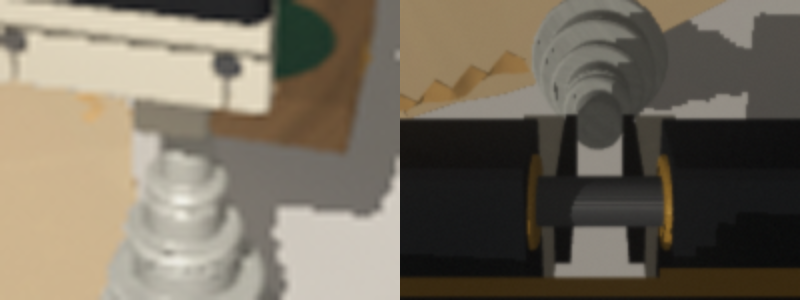

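```bash
python3 - <<'E'
from h import *
o=ctrl.get_obs();t=o['tool_pos'];print(o['joint_pos'])
q=ctrl.snapshot('side')
for y in (.08,.0965): print(y,proj(q,[t+[.039,y,.066],t+[-.039,y,.066]]).round(1).tolist())
for h in (0,.01,.02,.03): print(h,proj(q,[t+[.0095,.007,h],t+[-.0095,.025,h]]).round(1).tolist())
print(proj(q,[[.463,.408,.0865],[.463,.408,.0325],[.463,.408,0]]).round(1).tolist())
im=cv2.cvtColor(q['color'],cv2.COLOR_RGB2BGR)[205:325,190:350]
im=cv2.resize(im,(800,600),interpolation=cv2.INTER_CUBIC)
cv2.imwrite('pics/z6.png',im)
E
```

```text
[ 5.94483494e+01  2.12548639e+01 -1.60310118e+01 -4.87458464e-04
 -5.27107018e+01  3.05582894e+01]
0.08 [[227.1, 273.4], [283.4, 281.0]]
0.0965 [[223.8, 281.2], [281.5, 289.2]]
0 [[259.2, 279.8], [268.9, 288.9]]
0.01 [[259.2, 274.8], [268.9, 283.8]]
0.02 [[259.2, 269.8], [269.0, 278.7]]
0.03 [[259.1, 264.7], [269.0, 273.5]]
[[266.3, 266.5], [266.2, 292.8], [266.1, 307.7]]
```

View pics/z6.png

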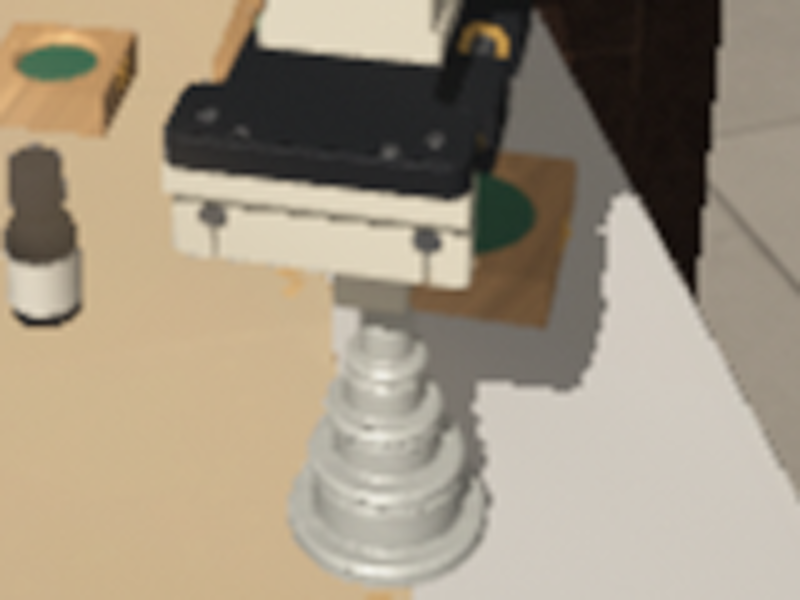

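Emit:
play_rows:
  commands:
    - [[0,0,0,0,0,-0.5,8.7],[0,0,0,0,0,-0.5,8.7],[0,0,0,0,0,-0.5,8.7],[0,0,0,0,0,0,8.7],[0,0,0,0,0,0.5,8.7],[0,0,0,0,0,1.2,8.7],[0,0,0,0,0,1.8,8.7],[0,0,0,0,0,2.0,8.7]]

```text
clock: 6.57
tool_pos: [0.4629, 0.4072, 0.042]
orientation: [179.9, 0.1, -0.0]
force: [0.5, 0.6, 0.3]
opening: 0.062
gripper_force: 0.0
```

Emit:
play_rows:
  commands:
    - [[0,0,0,0,0,0,6],[0,0,0,0,0,0,4.5],[0,0,0,0,0,0,3.5],[0,0,0,0,0,0,3],[0,0,0,0,0,0,2.6],[0,0,0,0,0,0,2.2],[0,0,0,0,0,0,2.2],[0,0,0,0,0,0,2.2]]

```text
clock: 7.23
tool_pos: [0.4636, 0.408, 0.0439]
orientation: [-180.0, -0.0, 0.0]
force: [0.2, -0.1, -0.2]
opening: 0.0231
gripper_force: 0.0
```

```bash
python3 - <<'E'
from h import *
o=ctrl.get_obs();t=o['tool_pos'];print(o['clock'],t,o['opening'],o['gripper_force'],o['force'])
q=ctrl.snapshot('side');p=ctrl.snapshot('wrist')
im=cv2.cvtColor(q['color'],cv2.COLOR_RGB2BGR)[240:300,230:310]
im=cv2.resize(im,(400,300),interpolation=cv2.INTER_CUBIC)
i2=cv2.cvtColor(p['color'],cv2.COLOR_RGB2BGR)[170:320,155:355]
cv2.imwrite('pics/z7.png',np.hstack([im,cv2.resize(i2,(400,300))]))
E
```

```text
7.2333 [0.46355212 0.40801626 0.04389236] 0.02307647265651045 0.0 [ 0.16962599 -0.08495364 -0.17930223]
```

View pics/z7.png

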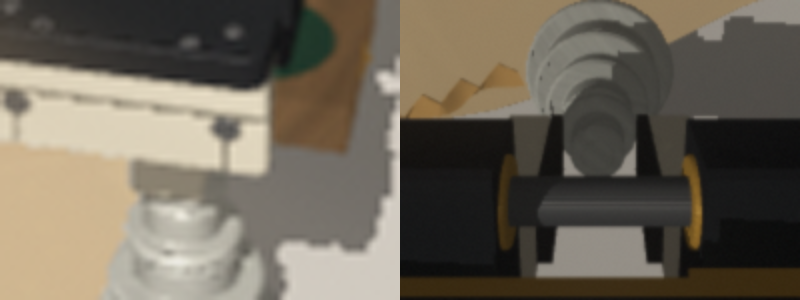

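Emit:
play_rows:
  commands:
    - [[0,0,0,0,0,0,3.4],[0,0,0,0,0,0.2,3.4],[0,0,0,0,0,0.5,3.4],[0,0,0,0,0,0.5,2.6],[0,0,0,0,0,0.5,2],[0,0,0,0,0,0.5,1.4],[0,0,0,0,0,0.5,0.8],[0,0,0,0,0,0.5,0.5]]

```text
clock: 8.0
tool_pos: [0.4635, 0.408, 0.0388]
orientation: [180.0, 0.0, 0.0]
force: [-0.8, 1.0, -0.3]
opening: 0.0158
gripper_force: 30.0
```

Emit:
play_rows:
  commands:
    - [[0,0,0,0,0,0,0.5],[0,0,0,0,0,0,0.5],[0,0,0,0,0,0,0.5]]

```text
clock: 8.25
tool_pos: [0.4635, 0.408, 0.0388]
orientation: [-180.0, -0.0, 0.0]
force: [0.8, 0.4, -1.0]
opening: 0.0154
gripper_force: 30.0
```

Emit:
play_rows:
  commands:
    - [[0,0,0,0,0,-0.5,0.5],[0,0,0,0,0,-1.5,0.5],[0,0,0,0,0,-3,0.5],[0,0,0,0,0,-5,0.5],[0,0,0,2,2,-6.5,0.5],[0,0,0,5,5,-7.5,0.5],[0,0,0,7,7,-8,0.5],[0,0,0,8,8,-8,0.5]]

```text
clock: 8.92
tool_pos: [0.5463, 0.3265, 0.1217]
orientation: [-179.9, -0.2, -0.1]
force: [-0.4, 0.7, -0.1]
opening: 0.0158
gripper_force: 30.0
```

```bash
python3 - <<'E'
from h import *
for i in range(2):
    o=ctrl.get_obs();print(o['clock'],o['tool_pos'],o['opening'],o['gripper_force'])
    p=ctrl.snapshot('wrist')
save(p,'w2')
for g in greens(p,o=o): print(g)
q=ctrl.snapshot('top')
for g in greens(q,amin=15): print('top',g)
q=ctrl.snapshot('side')
for g in greens(q,amin=15): print('side',g)
E
```

```text
8.9167 [0.54631041 0.32650027 0.12171166] 0.01575457563989845 29.999897181987762
8.9667 [0.54659878 0.32538275 0.12061707] 0.01577038613699058 29.99978005886078
(0.5401, 0.12, 68.1, 72.8, [434.0, 190.0])
top (0.4621, 0.2573, 50.2, 52.8, [194.0, 239.0])
top (0.5655, 0.1213, 13.6, 48.9, [251.0, 197.0])
top (0.5945, -0.0742, 35.8, 38.1, [331.0, 185.0])
top (0.6132, -0.5141, 12.3, 40.0, [510.0, 180.0])
side (0.462, 0.255, 48.0, 54.4, [281.0, 247.0])
side (0.6544, 0.1769, 18.5, 23.2, [202.0, 217.0])
side (0.54, 0.12, 56.7, 68.3, [257.0, 209.0])
side (0.5962, -0.079, 26.1, 36.8, [252.0, 172.0])
side (0.5494, -0.5785, 56.7, 75.3, [292.0, 119.0])
```

View pics/w2.png

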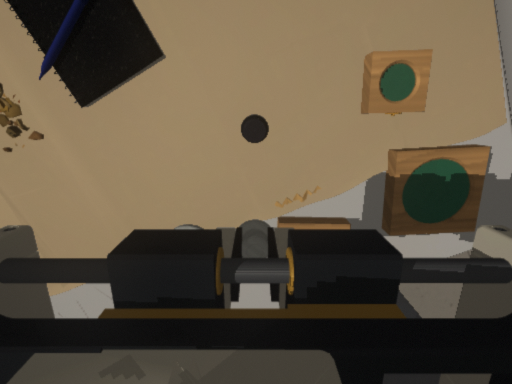

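```bash
sed -i 's/(70,90,30),(95,255,160)/(65,70,15),(100,255,170)/' h.py; python3 - <<'E'
from h import *
o=ctrl.get_obs()
p=ctrl.snapshot('wrist')
print(o['tool_pos'])
print(pix2(p,398,82,.0175,o), p['color'][82,398], p['color'][190,434])
for g in greens(p,o=o): print(g)
E
```

```text
[0.54351516 0.32779499 0.11903861]
[0.65290318 0.1832607  0.0175    ] [44 73 52] [21 38 27]
(0.5403, 0.121, 71.6, 72.9, [439.0, 189.0])
(0.6559, 0.1807, 31.9, 32.8, [401.0, 78.0])
```

Emit:
play_rows:
  commands:
    - [[0,0,0,1,1.3,0,0.5],[0,0,0,2.8,3.7,0,0.5],[0,0,0,5,6.5,0,0.5],[0,0,0,7.2,9.5,0,0.5],[0,0,0,9.2,12.2,1,0.5],[0,0,0,10.4,13.9,2.5,0.5],[0,0,0,11.0,14.6,4,0.5],[0,0,0,11.15,14.85,5,0.5]]

```text
clock: 9.83
tool_pos: [0.6548, 0.1787, 0.0669]
orientation: [180.0, 0.1, -0.0]
force: [-1.3, -0.7, -0.4]
opening: 0.0154
gripper_force: 30.0
```

Emit:
play_rows:
  commands:
    - [[0,0,0,0,0,0,0.5],[0,0,0,0,0,0,0.5],[0,0,0,0,0,0,0.5]]

```text
clock: 10.08
tool_pos: [0.6549, 0.181, 0.0696]
orientation: [-180.0, -0.1, 0.1]
force: [-0.8, 0.7, 0.4]
opening: 0.0158
gripper_force: 30.0
```

```bash
python3 - <<'E'
from h import *
o=ctrl.get_obs()
p=ctrl.snapshot('wrist')
print(o['tool_pos'],o['gripper_force'],o['clock'])
for g in greens(p,o=o,amin=20): print(g)
hsv=cv2.cvtColor(p['color'],cv2.COLOR_RGB2HSV)
m=cv2.inRange(hsv,(65,70,15),(100,255,170))
print(proj(p,[[.655,.1795,.0175],[.655,.1795,.022]],o))
c=p['color'][130:330,150:350].copy()
pr=(proj(p,[[.655+.018*np.cos(a),.1795+.018*np.sin(a),.022] for a in np.arange(0,6.3,.1)],o)-[150,130])*3
im=cv2.resize(c,None,fx=3,fy=3)
for a in pr: cv2.circle(im,tuple(int(v) for v in a),1,(255,0,0))
cv2.imwrite('pics/z8.png',im[...,::-1])
E
```

```text
[0.65494233 0.18102634 0.06961767] 29.999881088733673 10.0833
(0.6551, 0.1816, 32.1, 32.7, [254.0, 199.0])
[[256.63461092 200.24881331]
 [256.6739277  201.68185581]]
```

View pics/z8.png

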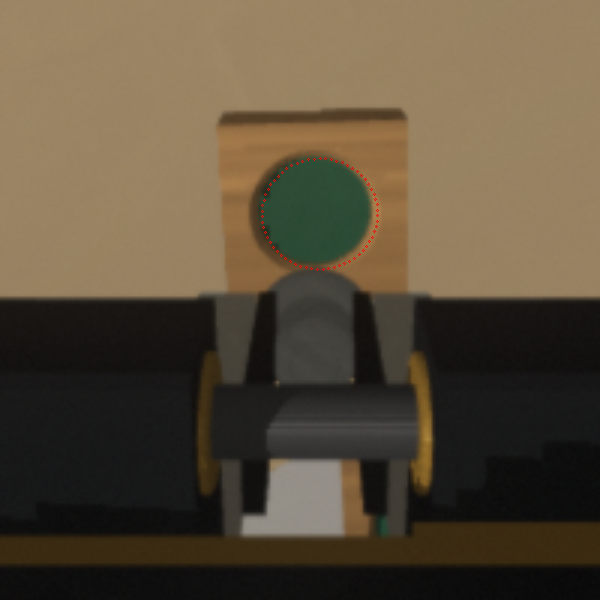

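Emit:
play_rows:
  commands:
    - [[0,0,0,0,0,1.5,0.5],[0,0,0,0,0,3.5,0.5],[0,0,0,0,0,5.3,0.5],[0,0,0,0,0,6.5,0.5],[0,0,0,0,0,7.2,0.5],[0,0,0,0,0,7.6,0.5],[0,0,0,0,0,7.8,0.5],[0,0,0,0,0,7.8,0.5]]

```text
clock: 10.8
tool_pos: [0.6554, 0.1798, -0.0088]
orientation: [-180.0, -0.0, 0.0]
force: [1.2, 0.6, 0.6]
opening: 0.0157
gripper_force: 30.0
```

Emit:
play_rows:
  commands:
    - [[0,0,0,0,0,0,0.5],[0,0,0,0,0,0,0.5]]

```text
clock: 10.97
tool_pos: [0.6557, 0.1798, -0.0083]
orientation: [-180.0, -0.1, 0.0]
force: [0.3, 1.2, 0.3]
opening: 0.0155
gripper_force: 30.0
```

Emit:
play_rows:
  commands:
    - [[0,0,0,0,-0.05,0.1,0.5],[0,0,0,0,-0.05,0.12,0.5],[0,0,0,0,-0.05,0.12,1.8],[0,0,0,0,-0.05,0.12,2.2],[0,0,0,0,-0.05,0.12,2.8],[0,0,0,0,-0.05,0.12,3.2],[0,0,0,0,-0.05,0.12,3.2],[0,0,0,0,-0.05,0.12,3.2]]

```text
clock: 11.63
tool_pos: [0.655, 0.1799, -0.0105]
orientation: [180.0, 0.0, 0.0]
force: [-0.6, -0.3, 1.1]
opening: 0.0317
gripper_force: 0.0
```

Emit:
play_rows:
  commands:
    - [[0,0,0,0,0,-0.5,3.4],[0,0,0,0,0,-2,3.4],[0,0,0,0,0,-4,4],[0,0,0,0,0,-6.5,5],[0,0,0,0,0,-9,5],[0,0,0,0,0,-11,5],[0,0,0,-3.5,-3.5,-13,5],[0,0,0,-6,-7,-13,5]]

```text
clock: 12.3
tool_pos: [0.6041, 0.2397, 0.1222]
orientation: [-179.9, -0.2, -0.2]
force: [-0.1, 1.4, 0.1]
opening: 0.0502
gripper_force: 0.0
```

```bash
cat >> h.py <<'E'
def edge_fit(p,x,y,z,d,o=None,label=''):
    "print predicted bbox of a circle, for comparison"
    t=np.linspace(0,6.28,60); q=proj(p,np.c_[x+d/2*np.cos(t),y+d/2*np.sin(t),z+0*t],o); print(label,q.min(0).round(1),(q.max(0)-q.min(0)).round(1))
E
python3 - <<'E'
from h import *
o=ctrl.get_obs()
p=ctrl.snapshot('wrist');q=ctrl.snapshot('side')
print(o['tool_pos'],o['clock'])
for n,pp in (('w',p),('s',q)):
    for d in ctrl.find_in(pp,'weight_50'): print(n,np.round(d['bbox'],1),round(d['conf'],2))
for pp,oo in ((p,o),(q,None)):
    edge_fit(pp,.655,.180,.023,.026,oo,'w50 fl'); edge_fit(pp,.655,.180,.038,.017,oo,'w50 top')
    edge_fit(pp,.463,.408,.066,.025,oo,'w100top');edge_fit(pp,.463,.408,.052,.038,oo,'w100fl')
ob=p
i1=cv2.resize(p['color'][60:260,100:420],(512,320))
a=proj(q,[[.655,.18,.02]])[0].astype(int);b=proj(q,[[.463,.408,.06]])[0].astype(int)
f=lambda c,s:cv2.resize(q['color'][c[1]-s:c[1]+s,c[0]-s:c[0]+s],(256,256),interpolation=cv2.INTER_CUBIC)
cv2.imwrite('pics/z9.png',np.vstack([i1,np.hstack([f(a,24),f(b,40)])])[...,::-1])
E
```

```text
[0.60407531 0.2397293  0.12215414] 12.3
w [300.1 127.8  21.1  24.4] 0.94
s [253.8 272.3  22.5  22.6] 0.75
s [249.6 299.3  38.7  24.4] 0.66
s [252.6 291.6  30.2  17.3] 0.56
w50 fl [298.9 128.8] [24.5 24.9]
w50 top [305.7 134.1] [16.9 17.1]
w100top [ 92.3 312. ] [22.8 18.8]
w100fl [ 93.5 298.8] [33.1 27.6]
w50 fl [195.1 212.5] [11.7  6. ]
w50 top [196.6 207.7] [7.7 3.9]
w100top [258.4 271.7] [15.6 10.2]
w100fl [254.5 275.9] [23.5 15.7]
```

View pics/z9.png

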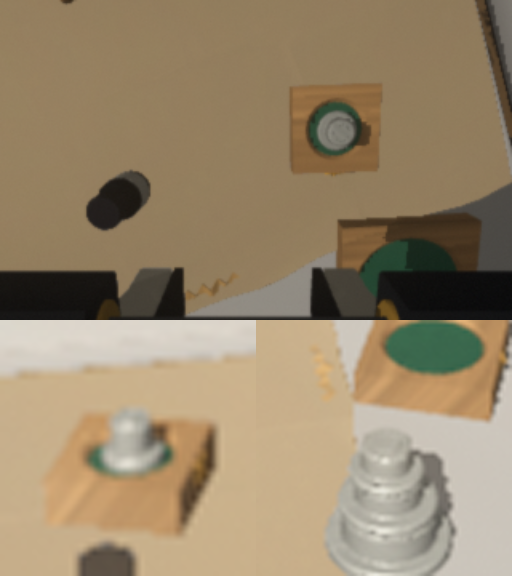

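Emit:
play_rows:
  commands:
    - [[0,0,0,-1.6,-2,0,6],[0,0,0,-3.8,-4.6,0,6],[0,0,0,-6.2,-7.4,0,6],[0,0,0,-8.6,-10.3,0,6],[0,0,0,-11,-13.1,0,6],[0,0,0,-12.8,-15.4,0,6],[0,0,0,-13.8,-16.6,0,6],[0,0,0,-14.06,-16.83,0,6]]

```text
clock: 13.17
tool_pos: [0.4609, 0.4101, 0.1183]
orientation: [180.0, 0.0, 0.1]
force: [0.7, 0.0, 0.4]
opening: 0.0601
gripper_force: 0.0
```

Emit:
play_rows:
  commands:
    - [[0,0,0,0,0,0,6],[0,0,0,0,0,0,6],[0,0,0,0,0,0,6]]

```text
clock: 13.42
tool_pos: [0.4627, 0.4074, 0.1183]
orientation: [180.0, 0.0, -0.1]
force: [-0.2, 0.3, -0.3]
opening: 0.0599
gripper_force: 0.0
```

```bash
cat > st.py <<'E'
from h import *
import sys
# top-disc fit: args z_top d_top z_fl d_fl ; compare find_in boxes
zt,dt,zf,df=map(float,sys.argv[1:5])
o=ctrl.get_obs(); p=ctrl.snapshot('wrist'); t=o['tool_pos']
print(t,o['clock'])
edge_fit(p,.4635,.408,zt,dt,o,'top'); edge_fit(p,.4635,.408,zf,df,o,'fl'); edge_fit(p,.4635,.408,.008,.066,o,'base')
for d in ctrl.find_in(p,'weight_50'): print(np.round(d['bbox'],1),round(d['conf'],2))
g=cv2.cvtColor(p['color'],cv2.COLOR_RGB2GRAY)
for g in greens(p,o=o): print('case',g)
E
python3 st.py .066 .025 .052 .038
```

```text
[0.46271439 0.40744287 0.11833519] 13.4167
top [241.2 186.6] [26.3 25.2]
fl [235.4 176.6] [38.  36.5]
base [225.7 155.9] [57.2 55.6]
[227.7 167.8  48.   37.7] 0.92
[222.9 155.6  61.   43.3] 0.91
[234.6 176.3  38.7  39.9] 0.76
case (0.4626, 0.2565, 56.5, 57.5, [390.0, 186.0])
case (0.5328, 0.1459, 16.9, 64.7, [505.0, 119.0])
```

Emit:
play_rows:
  commands:
    - [[0,0,0,0.1,-0.1,2,6],[0,0,0,0.1,-0.1,4.5,6],[0,0,0,0.1,-0.1,7,6],[0,0,0,0.1,-0.1,8.8,5],[0,0,0,0.1,-0.1,9.5,4.5],[0,0,0,0.1,-0.1,9.9,4.2],[0,0,0,0.1,-0.1,9.9,4],[0,0,0,0.1,-0.1,9.9,4]]

```text
clock: 14.18
tool_pos: [0.4636, 0.41, 0.0206]
orientation: [-179.9, -0.1, -0.0]
force: [-0.7, 1.2, 0.3]
opening: 0.0404
gripper_force: 0.0
```

Emit:
play_rows:
  commands:
    - [[0,0,0,0,0,0,3.5],[0,0,0,0,0,0,3],[0,0,0,0,0,0,2.5],[0,0,0,0,0,0,2],[0,0,0,0,0,0,1.4],[0,0,0,0,0,0,1],[0,0,0,0,0,0,0.8],[0,0,0,0,0,0,0.8]]

```text
clock: 14.85
tool_pos: [0.4631, 0.4098, 0.0203]
orientation: [-180.0, -0.0, 0.0]
force: [-2.4, -1.3, 6.8]
opening: 0.0236
gripper_force: 30.0
```

Emit:
play_rows:
  commands:
    - [[0,0,0,0,0,-0.5,0.8],[0,0,0,0,0,-1.5,0.8],[0,0,0,0,0,-3,0.8],[0,0,0,0,0,-5,0.8],[0,0,0,0.3,1,-7,0.8],[0,0,0,0.9,3.2,-8,0.8],[0,0,0,1.8,6.2,-8.5,0.8],[0,0,0,2.7,9.5,-8.5,0.8]]

```text
clock: 15.52
tool_pos: [0.4907, 0.3151, 0.1068]
orientation: [-179.9, -0.1, 0.1]
force: [-0.9, 0.3, -0.0]
opening: 0.0237
gripper_force: 30.0
```

Emit:
play_rows:
  commands:
    - [[0,0,0,0.9,3.4,0,0.8],[0,0,0,1.9,6.9,0,0.8],[0,0,0,2.9,10.4,0,0.8],[0,0,0,3.8,13.9,0,0.8],[0,0,0,4.8,17.4,0,0.8],[0,0,0,5.7,20.9,0,0.8],[0,0,0,6.7,24.4,0,0.8],[0,0,0,7.6,27.9,0,0.8]]

```text
clock: 16.18
tool_pos: [0.5662, 0.0339, 0.1054]
orientation: [-180.0, -0.0, 0.0]
force: [0.1, 1.0, -0.3]
opening: 0.0233
gripper_force: 30.0
```

Emit:
play_rows:
  commands:
    - [[0,0,0,0.9,3.2,0,0.8],[0,0,0,1.7,6.2,0,0.8],[0,0,0,2.3,8.6,0,0.8],[0,0,0,2.75,10.2,0,0.8],[0,0,0,2.9,11,1,0.8],[0,0,0,2.9,11,2,0.8],[0,0,0,2.9,11,2.5,0.8],[0,0,0,2.9,11,2.5,0.8]]

```text
clock: 16.85
tool_pos: [0.5934, -0.0738, 0.0777]
orientation: [180.0, 0.2, 0.0]
force: [-0.7, -0.1, -0.7]
opening: 0.0235
gripper_force: 30.0
```

```bash
python3 - <<'E'
from h import *
o=ctrl.get_obs(); p=ctrl.snapshot('wrist'); print(o['tool_pos'],o['clock'],o['gripper_force'])
for g in greens(p,o=o): print('case',g)
q=ctrl.snapshot('side'); print([ (np.round(d['bbox'],1).tolist(),round(d['conf'],2)) for d in ctrl.find_in(q,'weight_50')])
E
```

```text
[ 0.59339318 -0.07382368  0.0777029 ] 16.85 29.999832808971405
case (0.5501, 0.1217, 50.6, 67.7, [63.0, 238.0])
case (0.598, -0.074, 38.8, 46.6, [255.0, 193.0])
[([248.6, 301.9, 35.4, 23.9], 0.63), ([247.7, 134.4, 12.8, 10.3], 0.57), ([251.9, 281.7, 31.3, 27.7], 0.56), ([200.0, 211.2, 10.7, 8.2], 0.48), ([257.9, 234.3, 46.2, 34.1], 0.37)]
```

Emit:
play_rows:
  commands:
    - [[0,0,0,0.2,0.04,2,0.8],[0,0,0,0.2,0.04,4,0.8],[0,0,0,0.2,0.04,5.8,0.8],[0,0,0,0.2,0.04,7.2,0.8],[0,0,0,0.2,0.04,8,0.8],[0,0,0,0.2,0.04,8.4,0.8],[0,0,0,0.2,0.04,8.55,0.8],[0,0,0,0.2,0.04,8.55,0.8]]

```text
clock: 17.67
tool_pos: [0.5974, -0.0745, -0.0055]
orientation: [-180.0, -0.0, 0.0]
force: [0.2, -0.7, -1.2]
opening: 0.0233
gripper_force: 30.0
```

Emit:
play_rows:
  commands:
    - [[0,0,0,0,0,0,0.8],[0,0,0,0,0,0,0.8]]

```text
clock: 17.83
tool_pos: [0.5976, -0.0747, -0.005]
orientation: [-180.0, -0.1, 0.0]
force: [0.4, 0.2, -1.5]
opening: 0.0238
gripper_force: 30.0
```

```bash
python3 - <<'E'
from h import *
o=ctrl.get_obs(); p=ctrl.snapshot('wrist'); t=o['tool_pos'];print(t,o['clock'],o['force'])
a=pix2(p,255,200,.022,o)
for c in (.0,): print(proj(p,[[.5955-.024,-.0742,.022],[.5955+.024,-.0742,.022],[t[0]+.019,t[1],.0225],[t[0]+.0125,t[1],.0365],[.5955,-.0742+.024,.022],[.5955,-.0742-.024,.022]],o).round(1).tolist())
hsv=cv2.cvtColor(p['color'],cv2.COLOR_RGB2HSV)
m=cv2.inRange(hsv,(65,70,15),(100,255,170)); ys,xs=np.nonzero(m[150:300,200:310])
print(ys.min()+150,ys.max()+150,xs.min()+200,xs.max()+200)
print(p['color'][170:260:3,255].tolist())
E
```

```text
[ 0.59760019 -0.07469352 -0.00499797] 17.8333 [ 0.41875861  0.21496569 -1.48055388]
[[254.6, 269.7], [254.6, 204.3], [255.4, 208.8], [255.4, 226.4], [218.9, 238.2], [290.2, 238.2]]
205 226 222 286
[[157, 152, 143], [155, 151, 142], [154, 150, 140], [92, 71, 48], [98, 74, 49], [117, 86, 55], [144, 107, 67], [152, 114, 69], [88, 66, 42], [81, 61, 39], [77, 58, 38], [50, 50, 35], [30, 44, 33], [60, 60, 54], [68, 67, 61], [68, 67, 61], [66, 65, 59], [59, 57, 53], [58, 56, 52], [63, 62, 57], [67, 65, 61], [68, 67, 62], [68, 66, 61], [67, 66, 61], [66, 64, 60], [67, 67, 61], [67, 66, 61], [68, 67, 62], [68, 68, 63], [56, 54, 50]]
```

Emit:
play_rows:
  commands:
    - [[0,0,0,-0.1,0,0,0.8],[0,0,0,-0.15,0,0.15,0.8],[0,0,0,-0.15,0,0.3,0.8],[0,0,0,-0.15,0,0.37,0.8],[0,0,0,-0.15,0,0.37,0.8],[0,0,0,-0.15,0,0.37,0.8]]

```text
clock: 18.38
tool_pos: [0.5954, -0.0748, -0.0092]
orientation: [180.0, -0.0, 0.0]
force: [-2.0, 1.2, 5.6]
opening: 0.024
gripper_force: 30.0
```

Emit:
play_rows:
  commands:
    - [[0,0,0,0,0,0,2.6],[0,0,0,0,0,0,2.8],[0,0,0,0,0,0,3.2],[0,0,0,0,0,0,3.8],[0,0,0,0,0,0,4.2],[0,0,0,0,0,0,4.2],[0,0,0,0,0,0,4.2],[0,0,0,0,0,0,4.2]]

```text
clock: 19.05
tool_pos: [0.5954, -0.0748, -0.0097]
orientation: [180.0, 0.0, 0.0]
force: [-0.1, -0.6, 0.5]
opening: 0.0418
gripper_force: 0.0
```

Emit:
play_rows:
  commands:
    - [[0,0,0,0,0,-0.5,4.4],[0,0,0,0,0,-2,4.4],[0,0,0,0,0,-4.5,5],[0,0,0,0,0,-7.5,6],[0,0,0,0,0,-10,6],[0,0,0,-0.5,-2,-11.5,7],[0,0,0,-1.5,-5,-12,7],[0,0,0,-2.5,-8.5,-12,7]]

```text
clock: 19.72
tool_pos: [0.5713, 0.0103, 0.1128]
orientation: [-179.9, -0.2, -0.1]
force: [1.9, 0.7, -0.1]
opening: 0.0691
gripper_force: 0.0
```

```bash
python3 - <<'E'
from h import *
o=ctrl.get_obs(); p=ctrl.snapshot('wrist'); t=o['tool_pos'];print(t,o['clock'],o['opening'])
edge_fit(p,.5955,-.0745,.0225,.038,o,'fl');edge_fit(p,.5955,-.0745,.0365,.025,o,'top')
for n in('weight_100','case_100'):
  for d in ctrl.find_in(p,n): print(n,np.round(d['bbox'],1),round(d['conf'],2))
for g in greens(p,o=o): print(g)
E
```

```text
[0.57132979 0.01029619 0.1127987 ] 19.7167 0.06910013541021191
fl [317.1 149.7] [36.  35.5]
top [326.6 157.9] [24.9 24.4]
weight_100 [316.2 147.6  40.2  41. ] 0.94
case_100 [49.6 76.1 75.5 65.9] 0.84
case_100 [290.8 124.4  81.8  81.1] 0.79
case_100 [102.7 168.6 104.8  83. ] 0.66
(0.5434, 0.1232, 66.0, 71.1, [155.0, 213.0])
(0.5954, -0.0742, 44.1, 45.1, [333.0, 166.0])
(0.6472, 0.1816, 38.7, 47.7, [84.0, 96.0])
```

Emit:
play_rows:
  commands:
    - [[0,0,0,-0.6,-2.2,0,7],[0,0,0,-1.5,-5.6,0,7],[0,0,0,-2.4,-9,0,7],[0,0,0,-3.4,-12.5,0,7],[0,0,0,-4.3,-16,0,7],[0,0,0,-5.3,-19.5,0,7],[0,0,0,-6.2,-23,0,7],[0,0,0,-7.2,-26.5,0,7]]

```text
clock: 20.53
tool_pos: [0.4982, 0.2762, 0.1106]
orientation: [180.0, -0.0, -0.0]
force: [1.1, 0.4, 0.7]
opening: 0.0695
gripper_force: 0.0
```

Emit:
play_rows:
  commands:
    - [[0,0,0,-0.9,-3.4,0,7],[0,0,0,-1.8,-6.8,0,7],[0,0,0,-2.7,-9.8,0,7],[0,0,0,-3.3,-12,0,7],[0,0,0,-3.56,-13.1,0,7],[0,0,0,-3.56,-13.37,0,7],[0,0,0,-3.56,-13.37,0,7],[0,0,0,-3.56,-13.37,0,7]]

```text
clock: 21.2
tool_pos: [0.4631, 0.4078, 0.1102]
orientation: [180.0, 0.0, -0.0]
force: [-0.1, -0.2, -0.0]
opening: 0.0697
gripper_force: 0.0
```

```bash
python3 st.py .047 .034 .0325 .051
```

```text
[0.46310675 0.40775225 0.11019664] 21.2
top [237.5 179.7] [34.4 33. ]
fl [230.1 168.3] [49.1 47.3]
base [225.3 157.3] [58.7 56.9]
[221.9 159.2  60.6  41.2] 0.84
[230.2 171.7  48.7  44.6] 0.56
case (0.4625, 0.2565, 56.8, 57.6, [393.0, 189.0])
case (0.5318, 0.15, 9.3, 50.3, [508.0, 122.0])
```

Emit:
play_rows:
  commands:
    - [[0,0,0,0.03,-0.03,2,7],[0,0,0,0.03,-0.03,4.5,7],[0,0,0,0.03,-0.03,7,7],[0,0,0,0.03,-0.03,9,6.4],[0,0,0,0.03,-0.03,10.2,6],[0,0,0,0.03,-0.03,10.7,5.6],[0,0,0,0.03,-0.03,10.9,5.2],[0,0,0,0.03,-0.03,10.9,5]]

```text
clock: 21.97
tool_pos: [0.4636, 0.4092, 0.0019]
orientation: [-180.0, -0.0, -0.0]
force: [0.2, 0.9, 0.0]
opening: 0.0516
gripper_force: 0.0
```

Emit:
play_rows:
  commands:
    - [[0,0,0,0,0,0,4.5],[0,0,0,0,0,0,4],[0,0,0,0,0,0,3.5],[0,0,0,0,0,0,3],[0,0,0,0,0,0,2.4],[0,0,0,0,0,0,1.5],[0,0,0,0,0,0,1.5],[0,0,0,0,0,0,1.5]]

```text
clock: 22.63
tool_pos: [0.4633, 0.4095, 0.0021]
orientation: [-180.0, -0.0, 0.0]
force: [-1.6, -0.6, 6.9]
opening: 0.0329
gripper_force: 30.0
```

Emit:
play_rows:
  commands:
    - [[0,0,0,0,0,-0.5,1.5],[0,0,0,0,0,-1.5,1.5],[0,0,0,0,0,-3,1.5],[0,0,0,0,0,-4.5,1.5],[0,0,0,0,1,-5.5,1.5],[0,0,0,0,3,-6,1.5],[0,0,0,0,5.5,-6,1.5],[0,0,0,0,8,-6,1.5]]

```text
clock: 23.3
tool_pos: [0.4625, 0.3273, 0.0616]
orientation: [-180.0, 0.0, 0.0]
force: [0.3, 0.0, -2.2]
opening: 0.0325
gripper_force: 30.0
```

Emit:
play_rows:
  commands:
    - [[0,0,0,-0.05,2.5,0,1.5],[0,0,0,-0.05,4.8,0,1.5],[0,0,0,-0.05,6.4,0,1.5],[0,0,0,-0.05,7.2,0.5,1.5],[0,0,0,-0.05,7.27,1.5,1.5],[0,0,0,-0.05,7.27,2,1.5],[0,0,0,-0.05,7.27,2,1.5],[0,0,0,-0.05,7.27,2,1.5]]

```text
clock: 23.97
tool_pos: [0.4624, 0.2568, 0.0406]
orientation: [179.9, 0.0, 0.0]
force: [0.7, -0.2, -1.7]
opening: 0.0328
gripper_force: 30.0
```

```bash
cat > rim.py <<'E'
from h import *
import sys
x,y,r,rf,zf=map(float,sys.argv[1:6])   # case centre, recess radius, flange radius, flange top above TCP
o=ctrl.get_obs(); p=ctrl.snapshot('wrist'); t=o['tool_pos'];print(t,o['clock'],o['force'][2])
q=proj(p,[[x+r,y,.0195],[x,y+r,.0195],[x,y-r,.0195],[t[0]+rf,t[1],t[2]+zf]],o).round(1);print('rim front/left/right, flange front',q.tolist())
m=cv2.inRange(cv2.cvtColor(p['color'],cv2.COLOR_RGB2HSV),(65,70,12),(100,255,170))
k=cv2.getStructuringElement(0,(3,3));m=cv2.morphologyEx(m,cv2.MORPH_OPEN,k)
u=int(q[0][0]); v0=int(q[0][1])-25
sub=m[v0:260,u-80:u+80]; ys,xs=np.nonzero(sub)
print('green v',ys.min()+v0,'u',xs.min()+u-80,xs.max()+u-80,'column',(np.nonzero(sub[:,80])[0]+v0).tolist())
E
python3 rim.py .4625 .2568 .0305 .0255 .0304
```

```text
[0.46242017 0.2568491  0.04060432] 23.9667 -1.729147267101204
rim front/left/right, flange front [[255.2, 175.6], [218.8, 211.2], [291.4, 211.1], [255.5, 200.7]]
green v 177 u 220 288 column [177, 178, 179, 180, 181, 182, 183, 184, 185, 186, 187, 188, 189, 190, 191, 192, 193, 194, 195, 196, 197, 198, 199]
```

Emit:
play_rows:
  commands:
    - [[0,0,0,0,-0.05,1,1.5],[0,0,0,0,-0.05,2,1.5],[0,0,0,0,-0.05,3,1.5],[0,0,0,0,-0.05,3.8,1.5],[0,0,0,0,-0.05,4.2,1.5],[0,0,0,0,-0.05,4.45,1.5],[0,0,0,0,-0.05,4.5,1.5],[0,0,0,0,-0.05,4.5,1.5]]

```text
clock: 24.68
tool_pos: [0.4627, 0.257, -0.0037]
orientation: [180.0, 0.0, 0.0]
force: [-0.4, -0.4, -2.2]
opening: 0.0329
gripper_force: 30.0
```

```bash
python3 rim.py .4625 .2570 .0305 .0255 .0304
```

```text
[ 0.46266944  0.25701357 -0.00370692] 24.6833 -2.244814885767589
rim front/left/right, flange front [[255.4, 190.3], [210.8, 233.3], [299.9, 233.3], [255.4, 200.6]]
green v 194 u 213 296 column []
```

Well centred; lower the last few mm.

Emit:
play_rows:
  commands:
    - [[0,0,0,0,0,0.1,1.5],[0,0,0,0,0,0.2,1.5],[0,0,0,0,0,0.28,1.5],[0,0,0,0,0,0.34,1.5],[0,0,0,0,0,0.34,1.5],[0,0,0,0,0,0.34,1.5]]

```text
clock: 25.23
tool_pos: [0.4626, 0.257, -0.0069]
orientation: [-180.0, -0.0, 0.0]
force: [-1.2, 0.1, 0.5]
opening: 0.0329
gripper_force: 30.0
```

Emit:
play_rows:
  commands:
    - [[0,0,0,0,0,0.03,1.5],[0,0,0,0,0,0.03,3.6],[0,0,0,0,0,0.03,3.8],[0,0,0,0,0,0.03,4.2],[0,0,0,0,0,0.03,5],[0,0,0,0,0,0.03,5.4],[0,0,0,0,0,0.03,5.4],[0,0,0,0,0,0.03,5.4]]

```text
clock: 25.9
tool_pos: [0.4626, 0.257, -0.0074]
orientation: [180.0, 0.0, 0.0]
force: [0.5, 0.3, -0.2]
opening: 0.0536
gripper_force: 0.0
```

Emit:
play_rows:
  commands:
    - [[0,0,0,0,0,-0.5,5.4],[0,0,0,0,0,-2,5.8],[0,0,0,0,0,-4.5,7],[0,0,0,0,0,-7,8.7],[0,0,0,0,-2,-9,8.7],[0,0,0,0,-5,-9.5,8.7],[0,0,0,0,-8.5,-10,8.7],[0,0,0,0,-11.5,-10,8.7]]

```text
clock: 26.57
tool_pos: [0.4633, 0.3742, 0.0951]
orientation: [-179.8, -0.1, -0.0]
force: [0.9, -0.2, 1.1]
opening: 0.0866
gripper_force: 0.0
```

Emit:
play_rows:
  commands:
    - [[0,0,0,0.05,-2,0,8.7],[0,0,0,0.05,-3.3,0,8.7],[0,0,0,0.05,-3.7,0,8.7],[0,0,0,0.05,-3.7,0,8.7],[0,0,0,0.05,-3.7,0,8.7]]

```text
clock: 26.98
tool_pos: [0.4628, 0.408, 0.0924]
orientation: [180.0, 0.0, -0.0]
force: [-1.0, -1.2, 0.3]
opening: 0.0875
gripper_force: 0.0
```

```bash
python3 st.py .0265 .050 .008 .066
```

```text
[0.46278952 0.40801645 0.09242964] 26.9833
top [229.9 170.7] [50.1 48.1]
fl [223.8 159.5] [62.1 60. ]
base [223.8 159.5] [62.1 60. ]
[376.7 173.2  53.4  46.7] 0.96
[223.9 162.1  61.5  54.6] 0.6
case (0.4618, 0.2561, 56.2, 56.8, [397.0, 188.0])
```

Emit:
play_rows:
  commands:
    - [[0,0,0,0.06,0,2,8.7],[0,0,0,0.06,0,4.5,8.7],[0,0,0,0.06,0,7,8.7],[0,0,0,0.06,0,9,8.2],[0,0,0,0.06,0,10.4,7.8],[0,0,0,0.06,0,11.2,7.4],[0,0,0,0.06,0,11.4,7],[0,0,0,0.06,0,11.4,6.6]]

```text
clock: 27.75
tool_pos: [0.4638, 0.4084, -0.0213]
orientation: [180.0, 0.0, -0.0]
force: [0.2, 0.2, -0.7]
opening: 0.0686
gripper_force: 0.0
```

Emit:
play_rows:
  commands:
    - [[0,0,0,0,0,0,6.2],[0,0,0,0,0,0,5.7],[0,0,0,0,0,0,5.2],[0,0,0,0,0,0,4.6],[0,0,0,0,0,0,4],[0,0,0,0,0,0,3],[0,0,0,0,0,0,3],[0,0,0,0,0,0,3]]

```text
clock: 28.42
tool_pos: [0.4638, 0.4087, -0.0205]
orientation: [180.0, -0.0, 0.0]
force: [-0.4, -2.8, 5.7]
opening: 0.049
gripper_force: 30.0
```

Emit:
play_rows:
  commands:
    - [[0,0,0,0,0,-0.5,3],[0,0,0,0,0,-1.5,3],[0,0,0,0,0,-3,3],[0,0,0,0,0,-5,3],[0,0,0,0,0,-7,3],[0,0,0,0.4,1.5,-8.5,3],[0,0,0,1,3.8,-9,3],[0,0,0,1.7,6.4,-9,3]]

```text
clock: 29.08
tool_pos: [0.4811, 0.3461, 0.0709]
orientation: [-179.8, -0.1, 0.1]
force: [0.4, -0.6, -5.6]
opening: 0.0492
gripper_force: 30.0
```

Emit:
play_rows:
  commands:
    - [[0,0,0,0.8,3,0,3],[0,0,0,1.6,6,0,3],[0,0,0,2.4,9,0,3],[0,0,0,3.2,12,0,3],[0,0,0,4,15,0,3],[0,0,0,4.8,18,0,3],[0,0,0,5.4,20.3,0,3],[0,0,0,5.8,21.8,0,3]]

```text
clock: 29.75
tool_pos: [0.5384, 0.1247, 0.0689]
orientation: [180.0, 0.0, -0.1]
force: [-0.4, 0.3, -5.5]
opening: 0.0483
gripper_force: 30.0
```

Emit:
play_rows:
  commands:
    - [[0,0,0,0.17,0.6,1,3],[0,0,0,0.17,0.6,2.2,3],[0,0,0,0.17,0.6,3,3],[0,0,0,0.17,0.6,3,3],[0,0,0,0.17,0.6,3,3]]

```text
clock: 30.17
tool_pos: [0.5398, 0.1212, 0.0381]
orientation: [180.0, 0.1, 0.0]
force: [0.1, -0.1, -5.4]
opening: 0.0487
gripper_force: 30.0
```

```bash
python3 rim.py .5405 .1208 .038 .033 .0285
```

```text
[0.53984101 0.12121823 0.03811391] 30.1667 -5.44736180731032
rim front/left/right, flange front [[255.7, 166.2], [209.9, 211.5], [301.3, 211.5], [255.4, 188.5]]
green v 168 u 211 297 column [168, 169, 170, 171, 172, 173, 174, 175, 176, 177, 178, 179, 180, 181, 182, 183, 184, 185, 186, 187]
```

Emit:
play_rows:
  commands:
    - [[0,0,0,0.03,-0.03,1,3],[0,0,0,0.03,-0.03,2,3],[0,0,0,0.03,-0.03,2.8,3],[0,0,0,0.03,-0.03,3.4,3],[0,0,0,0.03,-0.03,3.7,3],[0,0,0,0.03,-0.03,3.85,3],[0,0,0,0.03,-0.03,3.85,3],[0,0,0,0.03,-0.03,3.85,3]]

```text
clock: 30.88
tool_pos: [0.5409, 0.1213, 0.0003]
orientation: [-180.0, -0.0, 0.0]
force: [0.2, 0.3, -5.2]
opening: 0.0489
gripper_force: 30.0
```

```bash
python3 rim.py .5405 .1210 .038 .033 .0285
```

```text
[5.40928167e-01 1.21348085e-01 3.09047093e-04] 30.8833 -5.246992947023201
rim front/left/right, flange front [[255.9, 178.1], [201.4, 231.3], [310.1, 231.2], [255.4, 188.4]]
green v 180 u 203 306 column [180, 181, 182, 183, 184, 185, 186, 187]
```

Emit:
play_rows:
  commands:
    - [[0,0,0,0,0,0.1,3],[0,0,0,0,0,0.2,3],[0,0,0,0,0,0.28,3],[0,0,0,0,0,0.33,3],[0,0,0,0,0,0.33,3],[0,0,0,0,0,0.33,3]]

```text
clock: 31.43
tool_pos: [0.5407, 0.1213, -0.003]
orientation: [-180.0, -0.0, 0.0]
force: [-1.9, -0.2, -3.0]
opening: 0.049
gripper_force: 30.0
```

Emit:
play_rows:
  commands:
    - [[0,0,0,0,0,0.04,3],[0,0,0,0,0,0.05,3],[0,0,0,0,0,0.05,5.2],[0,0,0,0,0,0.05,5.5],[0,0,0,0,0,0.05,6],[0,0,0,0,0,0.05,6.6],[0,0,0,0,0,0.05,7],[0,0,0,0,0,0.05,7]]

```text
clock: 32.1
tool_pos: [0.5408, 0.1213, -0.0037]
orientation: [-180.0, -0.0, 0.0]
force: [0.4, -0.0, 0.0]
opening: 0.0691
gripper_force: 0.0
```

Emit:
play_rows:
  commands:
    - [[0,0,0,0,0,-0.5,7],[0,0,0,0,0,-2,7.4],[0,0,0,0,0,-4.5,8],[0,0,0,0,0,-7.5,8.7],[0,0,0,-1,0,-10.5,8.7],[0,0,0,-4,0,-13,8.7],[0,0,0,-7,0,-15,8.7],[0,0,0,-7,0,-15,8.7]]

```text
clock: 32.77
tool_pos: [0.469, 0.1215, 0.1511]
orientation: [-179.8, -0.3, 0.0]
force: [-1.1, 0.6, -0.6]
opening: 0.0869
gripper_force: 0.0
```

Emit:
play_rows:
  commands:
    - [[0,0,0,0,0,0,8.7],[0,0,0,0,0,0,8.7],[0,0,0,0,0,0,8.7]]

```text
clock: 33.02
tool_pos: [0.4709, 0.1212, 0.1457]
orientation: [180.0, 0.0, -0.0]
force: [1.2, 0.3, -0.5]
opening: 0.0873
gripper_force: 0.0
```

```bash
python3 - <<'E'
from h import *
o=ctrl.get_obs(); p=ctrl.snapshot('wrist'); q=ctrl.snapshot('side');t=o['tool_pos'];print(t,o['clock'],o['opening'])
for g in greens(p,o=o): print(g)
b=cv2.resize(q['color'][120:280,140:340],(800,0) if 0 else (640,512)); 
a=p['color'][40:260]
im=np.vstack([cv2.resize(q['color'][150:270,160:360],(512,307),interpolation=cv2.INTER_CUBIC),a])
cv2.imwrite('pics/zz.png',im[...,::-1])
E
```

```text
[0.47086146 0.1211765  0.14574986] 33.0167 0.08725996006624477
(0.4529, 0.2566, 62.8, 74.9, [138.0, 171.0])
(0.5399, 0.1216, 71.6, 72.0, [241.0, 113.0])
(0.5962, -0.0754, 42.9, 43.4, [430.0, 69.0])
(0.6579, 0.1781, 33.5, 38.9, [188.0, 14.0])
```

View pics/zz.png

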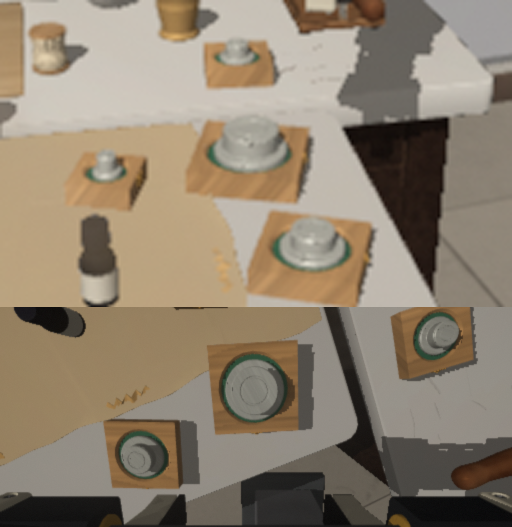

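The picture shows all four weights seated upright in their recesses: side-crop positions (105,168), (250,142), (238,55) and (315,240). The bottle and mortar are undisturbed.

```bash
python3 -c "
from plant import ctrl
print(ctrl.close_job())"
```

```text
the job is handed in; nothing more can be done
None
```

All four weights were taken off the stack from the top down and seated upright in their own cases; the last pictures show the mortar and bottle still in place, and the job was handed in at 33 s on the robot's clock, though the hand-in call returned no verdict.

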